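# Swing the slide holder home and lock it with its thumbscrew

### The arm

A 6-joint arm with a two-finger parallel gripper is mounted at the origin on a cart in front of the work surface, level with it; the furniture and walls round the work are solid. World frame = base frame: x ahead of the robot, y to its left, z up, the work surface at z = 0. Lengths are in m, angles in rad, forces in N, time in s.
With the tool pointing down it reaches from about 0.35 to 0.775 m from the base axis. Payload 5.5 kg.
Tool frame: the origin (TCP) lies between the finger pads; the fingertips stand 22 mm ahead of it and the grasp point (between the pads) lies 3 mm ahead of it; z points along the fingers, y is the line along which they close (so a half turn about z gives the same grasp; the last joint's range is limited). The gripper opens to 85 mm and grips with 20 to 120 N. Pads are 22 mm wide; open, the fingers measure 114 mm over their backs; the gripper's body (76 mm by 85 mm) begins 54 mm behind the grasp point. The pads swing forward as they close: fully open they stand 13 mm farther back than shut.
Start: joints at [1.192, 0.313, 0.046, 1.304, 0, 1.431], TCP at [0.136, 0.559, 0.253] pointing down, gripper open.
Joint ranges: [-2.76, 2.76], [-0.86, 1.69], [-1.03, 1.26], [-2.2, 2.34], [-1.47, 1.5], [-3.14, 3.14]. Speed limits (rad/s): [2.57, 2.57, 3.14, 3.14, 3.14, 3.14].

### API

Orientations are given as a unit quaternion [w, x, y, z].
In Python, from workcell import env gives the robot as it stands.
- The arm moves only by the shell command python3 nudge.py 'ROWS' [OPENING] [FORCE]. ROWS is 1 to 8 rows, one to a line, with the numbers parted by commas; each row has 6 numbers: dx, dy, dz in cm, then a rotation vector rx, ry, rz in units of 0.1 rad; each row is the pose to reach, as a shift and turn from the pose commanded when the command began, along the tool's axes at that moment; what a row does not reach only later rows make up. A row lasts 1/8 s, in which the tool goes at most 0.0625 m and 0.188 rad, less where a joint would pass 70% of its speed; a pose out of reach is approached as far as the arm can. OPENING is the finger opening in m, set as the command begins (- or left out keeps the last). The fingers move at their own pace and stop on an object; FORCE is the grip in N (left out, the last holds). Time passes only in rows, so rows that do not move let the fingers close. It prints the time, the measured TCP pose, the force, the opening and the grip force at its end. Input that does not fit is refused with a message, and nothing moves.
- env.get_state(): the state, without advancing time (a new reading comes with each control period).
- env.read_camera(name): name is "scene" or "top"; returns a dict with "image" (480x640x3 uint8, red, green, blue), "K" (3x3 intrinsics, pixels), "R" (3x3) and "t" (3): a world point X has camera coordinates R X + t. Camera axes: x right, y down, z forward; pixel columns grow to the right and rows downward; lengths in m; the calibration is good to about 2 mm. A picture is of the moment at which its call begins. There is no depth.
- env.hand_in(): hands the job in; it is judged then, once.
The state is a dict: "clock": time; "joint_pos": joint angles; "qvel": joint speeds; "tau": joint torques, N m; "tcp_pos": TCP position; "orientation": TCP orientation; "wrist_force": force on the tool from outside, world axes, zero at the start; "ft_torque": the same for the moment, N m; "finger_gap": finger opening in m; "grip_force": force on a finger pad.
Only numpy, scipy, OpenCV 4.12 (cv2) and the standard library are available. Lean on these libraries where they do the work, as an engineer would, in place of code of your own. Each camera call takes 0.05 s, during which the arm holds its last target. There are 200 camera calls.

### The job

The slide holder on the grey bench fixture has been left swung out. Push it near the corner of its free end so that it pivots fully back against its stops, then turn the slanting knurled thumbscrew clockwise until it seats snugly, stopping when the resistance rises: do not force it. Leave the slide box, the beaker and the marker where they are.

Things in the scene. Friction and masses are not known exactly. Their poses are not given: they have to be found in the camera images.
- fixture: Grey base 170 (x) x 200 (y) x 12 mm, fixed; origin at the centre of its underside; turned about 90 degrees, so +x points to the robot's left and +y to the robot. At its left a clamp post, x +36 to +68, y -32 to +2 mm, 66 mm above the bench, whose arm (z 44 to 66) overhangs to x +6; a stop block at x +36 to +54, y +59 to +81, up to z 30. Right of them the pivoting slide holder.
- swing_plate (a joint): Heading (rad) of the slide holder, an aluminium plate 70 x 165 x 12 mm, top 25 mm above the bench, on a vertical pin at fixture x 0, y -60 mm (its far end). 0 = fully home: long side along fixture y, left edge on the hard stops. Grows to 1.0 as its free (+y, near) end swings to the right, counter-clockwise from above. Stays where it is left; about 3 N at the free end moves it.
- push_edge (a point): Place to push the slide holder: on its long right-hand edge (away from the stops), 15 mm from the free end, at mid thickness, 19 mm above the bench. Moves with the plate: x points square to that edge into the plate, y along the edge to the free end, z up. The pivot pin lies at (35, -130) mm in this x, y.
- thumbscrew (a joint): Turn of the thumbscrew (rad); grows clockwise as seen facing the end of its head (tightening); starts at 0.6 to 1.6. Turns against a steady 0.12 N m to 2.80, where its tip bears on the home plate and the thread stops dead; it stays where it is left. Seated from 2.77. Turned on from there the head winds up (see screw_strain).
- screw_head (a point): Centre of the knurled steel screw head, 30 mm diameter, 20 mm long, 87 mm above the bench. This frame does not turn with the screw: z points along the screw axis out of the head end, 30 degrees from vertical, leaning to fixture -x (to the right); y is parallel to fixture y. Grip it by the rim with the tool along -z. Thin free stem for 13 mm under the head, then a 20 mm bush.
- slide_box: Closed dark blue box of slides, 88 x 98 x 38 mm, loose, origin at the centre of its underside; to the left of the fixture; leave alone.
- beaker: Clear beaker 66 mm wide, 78 mm high, loose, origin at the centre of its underside; behind the fixture; leave alone.
- marker: Marker pen 17 x 135 x 16 mm, lying loose along its own y, origin at the centre of its underside; right of the fixture; leave alone.
- screw_strain (a joint): Wind-up of the screw after it has seated (rad, clockwise): 0 while it runs freely or is released; once seated the head still gives by this angle, against 0.15 N m at first and 1 N m more per rad. A few hundredths are a snug seat; past 0.40 (0.55 N m) the screw is overtightened. Springs back to 0 when let go.

How it is judged:
On the way, in this order (a step that is already met when the one before it is completed fails the run):
1. the slide holder is home against its stops (value of joint swing_plate below 0.025 rad), for 0.2 s.
2. the thumbscrew is seated with the holder home (value of joint thumbscrew above 2.77 rad and value of joint swing_plate below 0.025 rad), for 0.2 s.
At the end, for the whole second after the job is handed in: The slide holder is within 0.025 rad of home (3 mm at its free end) and the thumbscrew is seated (at 2.77 rad or more), let go and at rest (all of step 2 and value of joint screw_strain below 0.05 rad and velocity of joint thumbscrew between -0.05 and 0.05 rad/s); the robot touches nothing.
It fails at once if the thumbscrew is overtightened (wound up by more than 0.40 rad after seating) (value of joint screw_strain above 0.4 rad).
It fails at once if the slide box, the beaker or the marker is moved by more than 20 mm (distance of any of slide_box, beaker, marker from where it was at the start of the episode above 0.02 m).
It also fails if it takes over 72 s, if anything falls off the work surface, if the arm or the gripper's body presses on something with over 40 N, if the wrist force passes 120 N, or if a joint passes its speed limit or range.

## Working session

There is one attempt and no reset: what is moved stays moved. The work goes in short steps, Python scripts to look and compute and a shell command to move; the robot and the scene stay as the last step left them, time stands still between calls to the robot, and variables do not carry over. Pictures are saved under pics/ and viewed, at most 10 in all, crops included, and the job is handed in when it is done.

```bash
ls; mkdir -p pics; python3 - <<'E'
from workcell import env
import cv2,numpy as np
s=env.get_state(); print({k:np.round(v,3) for k,v in s.items()})
for n in("scene","top"):
    c=env.read_camera(n); cv2.imwrite(f"pics/{n}0.png",c["image"][:,:,::-1]); np.savez(f"{n}.npz",**c)
    print(n,c["K"].tolist(),np.round(c["R"],4).tolist(),np.round(c["t"],4).tolist())
E
```

```text
nudge.py
pics
workcell.py
{'clock': np.float64(0.0), 'joint_pos': array([1.192, 0.314, 0.045, 1.304, 0.   , 1.431]), 'qvel': array([ 0.   , -0.001, -0.   ,  0.   ,  0.002, -0.   ]), 'tau': array([ 0.0000e+00, -4.8063e+01,  2.9853e+01,  1.9000e-02, -0.0000e+00,
       -0.0000e+00]), 'tcp_pos': array([0.136, 0.558, 0.252]), 'orientation': array([-0.   ,  0.119,  0.993, -0.001]), 'wrist_force': array([0.31 , 0.831, 0.144]), 'ft_torque': array([0.041, 0.067, 0.022]), 'grip_force': np.float64(0.0), 'finger_gap': np.float64(0.085)}
scene [[526.211006727361, 0.0, 323.847069682357], [0.0, 526.211006727361, 240.9077476064406], [0.0, 0.0, 1.0]] [[0.4981, -0.8668, 0.0234], [-0.5227, -0.3217, -0.7895], [0.6918, 0.381, -0.6134]] [-0.4325, 0.3447, 0.5543]
top [[472.9229240955999, 0.0, 311.3906436898374], [0.0, 472.9229240955999, 239.9170055164021], [0.0, 0.0, 1.0]] [[0.0168, -0.9996, -0.022], [-0.9839, -0.0126, -0.1784], [0.1781, 0.0247, -0.9837]] [-0.1607, 0.6107, 0.9165]
```

View pics/scene0.png

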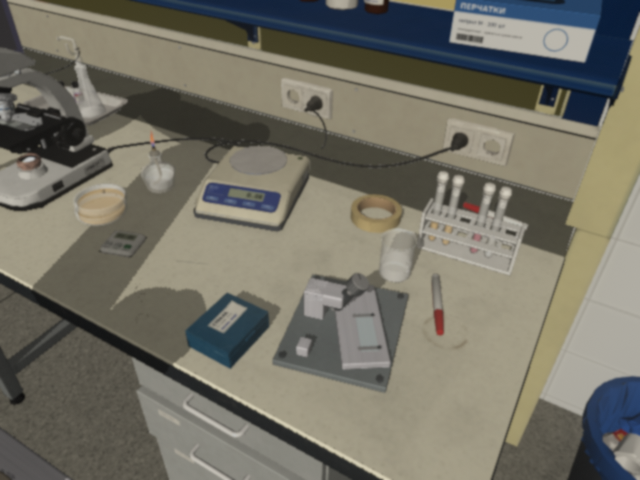

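View pics/top0.png

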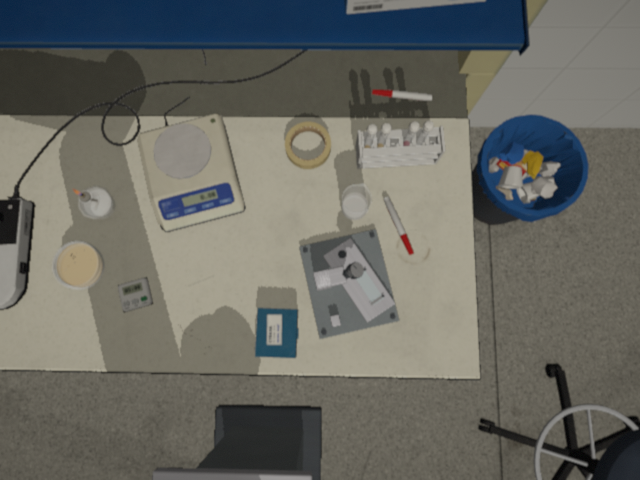

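The scene view shows the fixture at about (345,330), the box at (228,328), the beaker at (398,255) and the marker at (437,305). In the top view the fixture is at about (350,283) and the screw head at about (353,270). I'll enlarge both.

```bash
cat > h.py <<'E'
import numpy as np
def load(n): 
    c=np.load(f"{n}.npz"); return c["K"],c["R"],c["t"],c["image"]
def ray(n,px):
    K,R,t,_=load(n); d=R.T@np.linalg.solve(K,[px[0],px[1],1]); return -R.T@t,d
def plane(n,px,z):
    o,d=ray(n,px); return o+d*(z-o[2])/d[2]
def tri(p1,p2):
    (a,u),(b,v)=ray("scene",p1),ray("top",p2)
    s=np.linalg.lstsq(np.c_[u,-v],b-a,rcond=None)[0]; P,Q=a+u*s[0],b+v*s[1]
    return (P+Q)/2,np.linalg.norm(P-Q)
def proj(n,X):
    K,R,t,_=load(n); p=K@(R@np.asarray(X)+t); return p[:2]/p[2]
E
python3 - <<'E'
import cv2
from h import *
a=load("top")[3][215:345,285:425,::-1]; b=load("scene")[3][260:395,265:415,::-1]
cv2.imwrite("pics/tc.png",cv2.resize(a,None,fx=4,fy=4,interpolation=cv2.INTER_CUBIC))
cv2.imwrite("pics/sc.png",cv2.resize(b,None,fx=4,fy=4,interpolation=cv2.INTER_CUBIC))
E
```

```text
(no output)
```

View pics/tc.png

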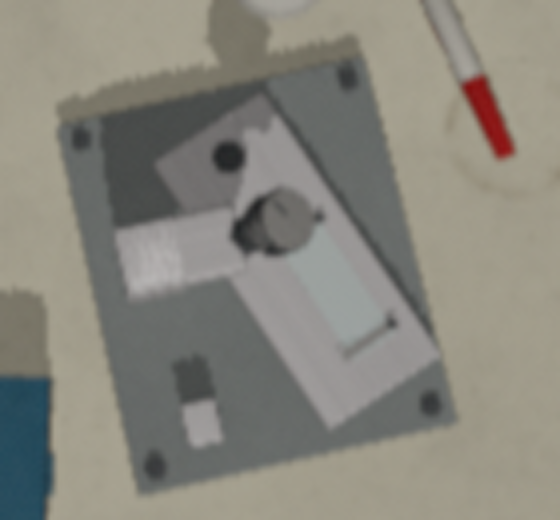

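View pics/sc.png

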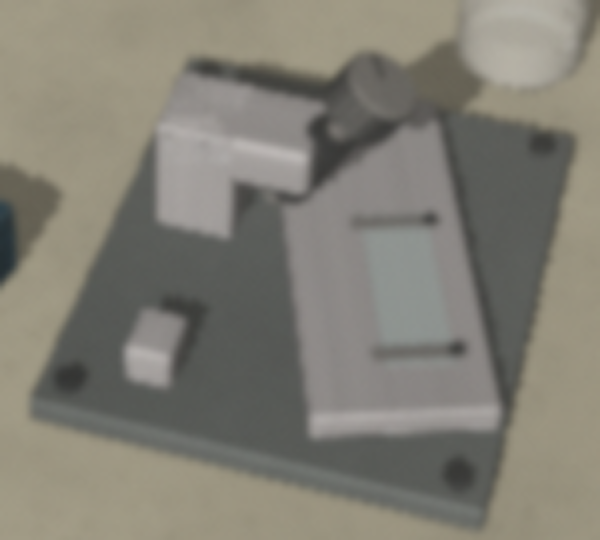

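The top crop shows the base screws at crop px (81,137), (347,77), (430,403) and (155,466), the plate's free corners at (333,428) and (440,355), and the pin at (229,157). The head's end face is at (289,219) in top and (384,88) in scene. Next I compute positions from these.

```bash
cat >> h.py <<'E'
T=lambda p:(285+(p[0]+.5)/4-.5,215+(p[1]+.5)/4-.5)
S=lambda p:(265+(p[0]+.5)/4-.5,260+(p[1]+.5)/4-.5)
E
python3 - <<'E'
from h import *
np.set_printoptions(precision=4,suppress=True)
sc=[plane("top",T(p),.012) for p in[(81,137),(347,77),(430,403),(155,466)]]
ss=[plane("scene",S(p),.012) for p in[(542,143),(459,473),(70,377)]]
print(np.array(sc));print(np.array(ss))
c=np.mean(sc,0);fy=(sc[2]+sc[3]-sc[0]-sc[1])[:2];fx=(sc[0]+sc[3]-sc[1]-sc[2])[:2]
print("c",c,"ang fx",np.arctan2(fx[1],fx[0]),"ang fy",np.arctan2(fy[1],fy[0])+np.pi/2)
a=(np.arctan2(fx[1],fx[0])+np.arctan2(fy[1],fy[0])+np.pi/2)/2
R=np.array([[np.cos(a),-np.sin(a)],[np.sin(a),np.cos(a)]])
F=lambda X:np.r_[R.T@(X[:2]-c[:2]),X[2]]
print("pin",F(plane("top",T((229,157)),.026)))
A=plane("top",T((333,428)),.025);B=plane("top",T((440,355)),.025)
A2=plane("scene",S((310,412)),.025);B2=plane("scene",S((500,406)),.025)
print("corners",A,B,A2,B2,F(A),F(B),np.linalg.norm(A-B),np.linalg.norm(A2-B2))
P,e=tri(S((384,88)),T((289,219)));print("face",P,e,F(P))
w=lambda f:np.r_[c[:2]+R@np.array(f[:2]),f[2]]
for nm,p in[("box",(277,332)),]:print(nm,plane("top",p,.038))
print("beaker",plane("top",(355,203),.078),plane("scene",(396,270),0.0))
print("marker",[plane("top",p,.016) for p in[(386,194),(410,252)]])
E
```

```text
[[ 0.6008 -0.1371  0.012 ]
 [ 0.6352 -0.2786  0.012 ]
 [ 0.4638 -0.3205  0.012 ]
 [ 0.4293 -0.1786  0.012 ]]
[[ 0.6384 -0.2793  0.012 ]
 [ 0.4668 -0.3213  0.012 ]
 [ 0.4321 -0.1791  0.012 ]]
c [ 0.5323 -0.2287  0.012 ] ang fx 1.8088615638503824 ang fy -1.3322420035815
pin [ 0.0583 -0.0004  0.026 ]
corners [ 0.45   -0.2691  0.025 ] [ 0.4879 -0.3241  0.025 ] [ 0.4539 -0.2675  0.025 ] [ 0.4914 -0.3248  0.025 ] [-0.0894 -0.0199  0.025 ] [-0.0656 -0.0822  0.025 ] 0.06670282865147034 0.06845315032409388
face [ 0.5492 -0.2427  0.095 ] 0.0022555331268988028 [ 0.0131 -0.0176  0.095 ]
box [ 0.4263 -0.0851  0.038 ]
beaker [ 0.6854 -0.2392  0.078 ] [ 0.708  -0.2426  0.    ]
marker [array([ 0.7226, -0.3103,  0.016 ]), array([ 0.5964, -0.3593,  0.016 ])]
```

The manual's scale: shifts go in cm and turns go in units of 0.1 rad. Converting my numbers, -0.39 m is -39, -0.274 m is -27.4, -0.476 rad is -4.76.

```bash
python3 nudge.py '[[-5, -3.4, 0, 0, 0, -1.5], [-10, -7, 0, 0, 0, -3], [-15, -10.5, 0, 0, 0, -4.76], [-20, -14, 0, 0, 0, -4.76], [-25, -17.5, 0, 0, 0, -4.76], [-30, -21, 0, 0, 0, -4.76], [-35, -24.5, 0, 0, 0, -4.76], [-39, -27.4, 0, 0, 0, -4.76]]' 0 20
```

```text
refused: ROWS must be rows one to a line, with the numbers parted by commas. Nothing was moved.
```

Wrong form. The message asks for rows one to a line, with the numbers parted by commas, so I'll send the same numbers that way.

```bash
python3 nudge.py '-5,-3.4,0,0,0,-1.5
-10,-7,0,0,0,-3
-15,-10.5,0,0,0,-4.76
-20,-14,0,0,0,-4.76
-25,-17.5,0,0,0,-4.76
-30,-21,0,0,0,-4.76
-35,-24.5,0,0,0,-4.76
-39,-27.4,0,0,0,-4.76' 0 20
cat > st.py <<'E'
from workcell import env
from h import *
from scipy.spatial.transform import Rotation as Ro
np.set_printoptions(precision=4,suppress=True)
a=1.809; FX=np.array([np.cos(a),np.sin(a),0]); FY=np.array([-np.sin(a),np.cos(a),0]); C=np.array([.534,-.229,0])
W=lambda x,y,z:C+FX*x+FY*y+np.array([0,0,z])
s=env.get_state(); q=s["orientation"]; M=Ro.from_quat(np.r_[q[1:],q[0]]).as_matrix(); p=s["tcp_pos"]
def rep():
    d=p-C; print("t",s["clock"],"q",s["joint_pos"],"\nF",s["wrist_force"],"T",s["ft_torque"],"gap",s["finger_gap"],"grip",s["grip_force"])
    print("tcp",p,"fixture",d@FX,d@FY,p[2],"axes in fixture\n",np.c_[M.T@FX,M.T@FY,M[2]])
def to(X): print("shift in tool",M.T@(np.asarray(X)-p))
E
python3 -c "
from st import *
rep(); print(W(-.112,.045,.1)); to(W(-.112,.045,.1))"
```

```text
clock: 1.1
tcp_pos: [0.4513, 0.1982, 0.253]
orientation: [-0.0, -0.118, 0.993, 0.0]
wrist_force: [0.8, 0.5, 0.2]
finger_gap: 0.0001
grip_force: 0.0
t 1.1 q [ 0.2508  0.1546 -0.1599  1.2565  0.0001  0.0149] 
F [0.811  0.5018 0.1963] T [0.0153 0.0103 0.0162] gap 9.163271241635728e-05 grip 0.0
tcp [0.4513 0.1982 0.253 ] fixture 0.43465921898252435 -0.020400638384267006 0.2530225606633949 axes in fixture
 [[ 0.0023  1.      0.0002]
 [ 1.     -0.0023  0.    ]
 [ 0.      0.0002 -1.    ]]
[ 0.5167 -0.3485  0.1   ]
shift in tool [ 0.0641 -0.5468  0.153 ]
```
Good. q2 - q3 + q4 fine.

Converted, -0.496 m is -49.6, -0.434 m is -43.4.

```bash
python3 nudge.py '1,-6.2,0,0,0,0
2,-12.4,0,0,0,0
3,-18.6,0,0,0,0
4,-24.8,0,0,0,0
5,-31,0,0,0,0
6,-37.2,0,0,0,0
6.4,-43.4,0,0,0,0
6.4,-49.6,0,0,0,0'
python3 nudge.py '0,-5.3,0,0,0,0
0,-5.3,5,0,0,0
0,-5.3,10,0,0,0
0,-5.3,15,0,0,0
0,-5.3,18,0,0,0
0,-5.3,20,0,0,0
0,-5.3,20,0,0,0'
python3 -c "
from st import *
rep();to(W(-.112,.045,.038))
c=env.read_camera('top');import cv2
cv2.imwrite('pics/t2.png',cv2.resize(c['image'][205:355,275:455,::-1],None,fx=3,fy=3))"
```

```text
clock: 2.1
tcp_pos: [0.5039, -0.2981, 0.253]
orientation: [-0.0, -0.118, 0.993, 0.0]
wrist_force: [0.5, 0.5, 0.7]
finger_gap: 0.0002
grip_force: 0.0
clock: 2.98
tcp_pos: [0.5152, -0.3462, 0.0509]
orientation: [-0.002, -0.118, 0.993, 0.002]
wrist_force: [0.4, 0.0, -0.8]
finger_gap: -0.0001
grip_force: 0.0
t 2.975 q [-0.7209  0.5304 -0.1401  0.9054  0.0001 -0.9581] 
F [ 0.3525  0.0044 -0.8386] T [-0.0545  0.0304 -0.0246] gap -0.0001147989932167667 grip 0.0
tcp [ 0.5152 -0.3462  0.0509] fixture -0.10945349643174393 0.04592467213762863 0.05088092487046819 axes in fixture
 [[ 0.0011  1.      0.0029]
 [ 1.     -0.0011  0.0042]
 [ 0.0042  0.0029 -1.    ]]
shift in tool [-0.001  -0.0026  0.0129]
```

View pics/t2.png

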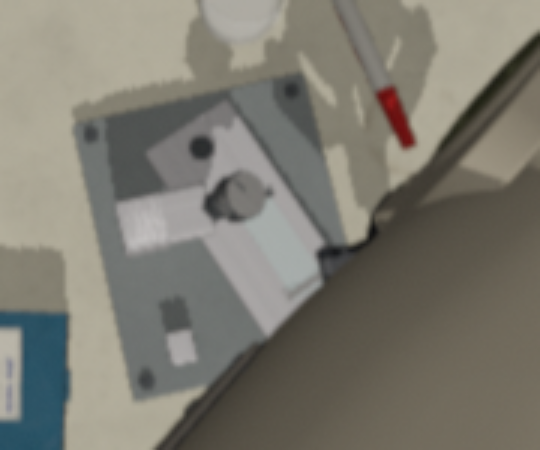

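Converted, 0.04 m is 4, 0.035 m is 3.5.

```bash
python3 nudge.py '0,-0.3,0.6,0,0,0
0,-0.3,1.2,0,0,0
0,0.5,1.2,0,0,0
0.4,1.2,1.2,0,0,0
0.8,2,1.2,0,0,0
1.2,2.8,1.2,0,0,0
1.4,3.5,1.2,0,0,0
1.6,4,1.2,0,0,0'
python3 -c "
from st import *
rep();to(W(-.0495,.068,.038))"
```

```text
clock: 4.03
tcp_pos: [0.4915, -0.3127, 0.0416]
orientation: [-0.0, -0.118, 0.993, -0.001]
wrist_force: [-0.4, -4.6, -0.0]
finger_gap: -0.0
grip_force: 2.0
t 4.025 q [-0.704   0.4733 -0.2648  0.8318 -0.0009 -0.9408] 
F [-0.4098 -4.5552 -0.0492] T [-1.0118  0.26    0.0685] gap -3.595946752797599e-05 grip 1.9872893567662686
tcp [ 0.4915 -0.3127  0.0416] fixture -0.07135814309936274 0.061038066111843134 0.04160603974506874 axes in fixture
 [[ 0.0014  1.      0.0002]
 [ 1.     -0.0014 -0.0013]
 [-0.0013  0.0002 -1.    ]]
shift in tool [0.007  0.0219 0.0036]
```

```bash
python3 nudge.py '0.3,0.6,0.2,0,0,0
0.5,1.2,0.3,0,0,0
0.6,1.6,0.3,0,0,0
0.7,1.9,0.3,0,0,0
0.7,2.1,0.3,0,0,0
0.7,2.1,0.3,0,0,0'
python3 -c "
from st import *
rep();to(W(-.0495,.068,.038))"
```

```text
clock: 4.78
tcp_pos: [0.4807, -0.295, 0.0404]
orientation: [0.001, -0.118, 0.993, -0.002]
wrist_force: [-3.8, -4.7, 12.5]
finger_gap: -0.0003
grip_force: 6.5
t 4.775 q [-0.692   0.443  -0.3194  0.8047 -0.0016 -0.9287] 
F [-3.7652 -4.7414 12.5404] T [-0.8656  0.6913  0.009 ] gap -0.0003169351706855862 grip 6.4645870923413895
tcp [ 0.4807 -0.295   0.0404] fixture -0.05157733326611284 0.06741678426327524 0.04035059201362648 axes in fixture
 [[ 0.0016  1.     -0.001 ]
 [ 1.     -0.0016 -0.0039]
 [-0.0039 -0.001  -1.    ]]
shift in tool [0.0006 0.0021 0.0023]
```

Converted, 0.004 m is 0.4, -0.003 m is -0.3.

```bash
python3 nudge.py '0,0,-0.3,0,0,0
0,0.2,-0.3,0,0,0
0,0.4,-0.3,0,0,0
0,0.4,-0.3,0,0,0'
python3 -c "
from st import *
rep()"
```

```text
clock: 5.28
tcp_pos: [0.4789, -0.2892, 0.041]
orientation: [-0.0, -0.118, 0.993, 0.0]
wrist_force: [-0.2, -3.3, 1.2]
finger_gap: 0.0003
grip_force: 1.3
t 5.275 q [-0.687   0.4378 -0.326   0.8078  0.0004 -0.9244] 
F [-0.1896 -3.2728  1.2366] T [-0.56    0.1021  0.1001] gap 0.0003465264713653922 grip 1.2873414158821106
tcp [ 0.4789 -0.2892  0.041 ] fixture -0.04547351432944376 0.06777195304317671 0.04100998048867015 axes in fixture
 [[ 0.0007  1.      0.0002]
 [ 1.     -0.0007  0.0009]
 [ 0.0009  0.0002 -1.    ]]
```

Converted, 0.004 m is 0.4, 0.002 m is 0.2.

```bash
python3 nudge.py '0,0.2,0,0,0,0
0,0.4,0,0,0,0
0,0.4,0,0,0,0'
python3 -c "
from st import *
rep()"
```

```text
clock: 5.65
tcp_pos: [0.4779, -0.2863, 0.041]
orientation: [-0.0, -0.118, 0.993, -0.0]
wrist_force: [-1.1, -6.1, 0.1]
finger_gap: -0.0003
grip_force: 2.8
t 5.65 q [-0.6832  0.4335 -0.3331  0.804  -0.0012 -0.92  ] 
F [-1.1204 -6.1304  0.1276] T [-1.2562  0.2589  0.1107] gap -0.00030055068831388653 grip 2.786446139216423
tcp [ 0.4779 -0.2863  0.041 ] fixture -0.042420901256385465 0.06800392964776476 0.041006886015600416 axes in fixture
 [[ 0.0014  1.      0.0009]
 [ 1.     -0.0014 -0.0009]
 [-0.0009  0.0009 -1.    ]]
```

```bash
python3 nudge.py '0,0.2,0,0,0,0
0,0.3,0,0,0,0
0,0.3,0,0,0,0'
python3 -c "
from st import *
rep()"
```

```text
clock: 6.02
tcp_pos: [0.4779, -0.286, 0.0411]
orientation: [-0.0, -0.118, 0.993, -0.003]
wrist_force: [-1.1, -13.1, -5.5]
finger_gap: -0.0001
grip_force: 6.3
t 6.025 q [-0.6812  0.4309 -0.3372  0.7989 -0.0044 -0.9167] 
F [ -1.1178 -13.0785  -5.5164] T [-2.7938  0.0626  0.0414] gap -0.00012234893499717028 grip 6.3336919248104095
tcp [ 0.4779 -0.286   0.0411] fixture -0.042099831105815874 0.06798425384421959 0.041098906081433545 axes in fixture
 [[ 0.0026  1.      0.0012]
 [ 1.     -0.0026 -0.0057]
 [-0.0057  0.0012 -1.    ]]
```

Converted, -0.21 m is -21, -0.18 m is -18, -0.524 rad is -5.24.

```bash
python3 nudge.py '0,-2,0,0,0,0
0,-3,-1,0,0,0
0,-3,-7,0,0,0
0,-3,-13,0,0,0
5,-3,-18,-1.5,0,0
10,-3,-21,-3,0,0
12,-3,-21,-4.5,0,0
12,-3,-21,-5.24,0,0' 0.085
python3 -c "
from st import *
rep();to(W(-.0576,-.014,.165))
import cv2
for n,(x,y) in dict(top=(285,215),scene=(265,260)).items():
    c=env.read_camera(n);np.savez(n+'.npz',**c)
    i=c['image'][y:y+135,x:x+150,::-1]; cv2.imwrite(f'pics/{n}3.png',cv2.resize(i,None,fx=4,fy=4,interpolation=cv2.INTER_CUBIC))"
python3 -c "
import cv2,numpy as np
cv2.imwrite('pics/both3.png',cv2.resize(np.hstack([cv2.imread('pics/top3.png'),cv2.imread('pics/scene3.png')]),(800,360)))"
```

```text
clock: 7.02
tcp_pos: [0.3668, -0.3412, 0.2521]
orientation: [-0.03, -0.112, 0.959, 0.259]
wrist_force: [-0.2, 0.3, -0.5]
finger_gap: 0.0849
grip_force: 0.0
t 7.025 q [-1.0037  0.5603  0.2872  1.8011  0.1665 -1.2802] 
F [-0.2157  0.3136 -0.4862] T [-0.4653 -0.1481 -0.0273] gap 0.08490197982337686 grip 0.0
tcp [ 0.3668 -0.3412  0.2521] fixture -0.06953389428020537 0.18898800688662581 0.2520803249428797 axes in fixture
 [[ 0.0049  1.     -0.0008]
 [ 0.8638 -0.0038  0.5038]
 [ 0.5038 -0.0031 -0.8638]]
shift in tool [-0.2029 -0.0328  0.0819]
```

View pics/both3.png

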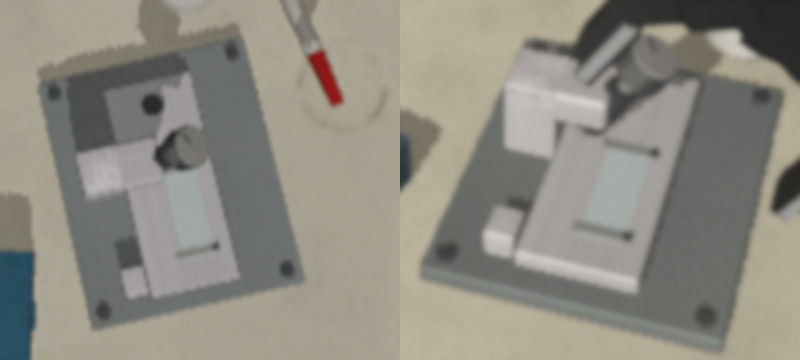

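The left half (top) shows the plate square to the base with its left corner on the stop block at (147,290), so it is home. The head face is at (190,147), as before, and the marker hasn't moved. I go to the standoff on the screw axis.

```bash
python3 nudge.py '-5.5,-1,0,0,0,0
-11,-2,2,0,0,0
-16,-3.3,4,0,0,0
-19,-3.3,6,0,0,0
-20.3,-3.3,8.2,0,0,0
-20.3,-3.3,8.2,0,0,0
-20.3,-3.3,8.2,0,0,0' 0.085
python3 -c "
from st import *
rep();to(W(-.0576,-.014,.165)); to(W(-.0146,-.014,.0905))
import cv2
c=env.read_camera('scene')
cv2.imwrite('pics/s4.png',cv2.resize(c['image'][210:370,250:430,::-1],None,fx=4,fy=4)[:600])"
```

```text
clock: 8.0
tcp_pos: [0.5622, -0.2802, 0.1651]
orientation: [-0.03, -0.115, 0.959, 0.257]
wrist_force: [0.0, -0.9, 0.4]
finger_gap: 0.0854
grip_force: 0.0
t 8.0 q [-0.7201  0.8005  0.5173  1.728   0.292  -1.0238] 
F [ 0.0011 -0.9439  0.3598] T [-0.4337 -0.1065  0.0247] gap 0.0853737204357824 grip 0.0
tcp [ 0.5622 -0.2802  0.1651] fixture -0.05642340982316274 -0.01530026389525878 0.16514137525533854 axes in fixture
 [[ 0.0005  1.     -0.0006]
 [ 0.8663 -0.0001  0.4995]
 [ 0.4995 -0.0008 -0.8663]]
shift in tool [ 0.0013 -0.0011 -0.0005]
shift in tool [ 0.0014 -0.0011  0.0856]
```

View pics/s4.png

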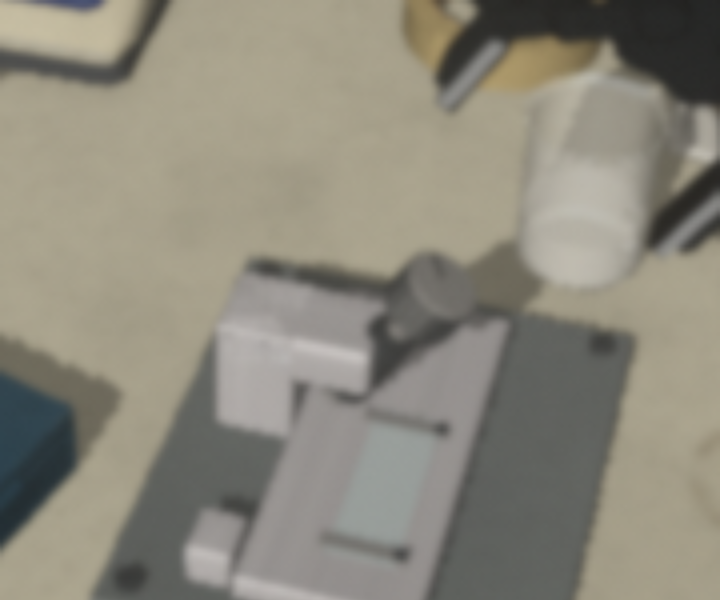

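The fingers straddle the screw axis, with tips at (450,100) and (670,240) and the head at (435,290). I descend along the axis.

Converted, 0.085 m is 8.5, 0.075 m is 7.5.

```bash
python3 nudge.py '0.1,-0.1,3,0,0,0
0.1,-0.1,5.5,0,0,0
0.1,-0.1,7.5,0,0,0
0.1,-0.1,8.5,0,0,0
0.1,-0.1,8.5,0,0,0' 0.085
python3 -c "
from st import *
rep(); to(W(-.0146,-.014,.0905))"
```

```text
clock: 8.68
tcp_pos: [0.5513, -0.2406, 0.0901]
orientation: [-0.03, -0.114, 0.959, 0.257]
wrist_force: [-0.1, -0.4, 0.6]
finger_gap: 0.0848
grip_force: 0.0
t 8.675 q [-0.6875  0.7725  0.2768  1.507   0.3064 -0.9918] 
F [-0.0503 -0.3959  0.6254] T [-0.3912 -0.1257  0.0338] gap 0.08478626023939523 grip 0.0
tcp [ 0.5513 -0.2406  0.0901] fixture -0.015358461546026594 -0.01402611085493111 0.09013394555514975 axes in fixture
 [[ 0.0017  1.     -0.0002]
 [ 0.8659 -0.0013  0.5003]
 [ 0.5003 -0.001  -0.8659]]
shift in tool [0.     0.0008 0.0001]
```

```bash
python3 nudge.py '0,0,0,0,0,0
0,0,0,0,0,0
0,0,0,0,0,0
0,0,0,0,0,0
0,0,0,0,0,0
0,0,0,0,0,0' 0.02 22
python3 -c "
from st import *
rep(); print('Ftool',M.T@s['wrist_force'])"
```

```text
clock: 9.43
tcp_pos: [0.5517, -0.2402, 0.0903]
orientation: [-0.03, -0.114, 0.959, 0.257]
wrist_force: [-0.9, 0.0, 5.1]
finger_gap: 0.0288
grip_force: 22.3
t 9.425 q [-0.6867  0.7725  0.2772  1.5071  0.3068 -0.9917] 
F [-0.918   0.0272  5.073 ] T [ 0.1333  0.0842 -0.0047] gap 0.028816372676445646 grip 22.30953812599182
tcp [ 0.5517 -0.2402  0.0903] fixture -0.015067209472836438 -0.014540043831194442 0.09031564647135883 axes in fixture
 [[ 0.0011  1.     -0.0007]
 [ 0.8659 -0.0007  0.5002]
 [ 0.5002 -0.0011 -0.8659]]
Ftool [ 0.8827  2.7473 -4.2722]
```

```bash
python3 nudge.py '0,0,0,0,0,1.2
0,0,0,0,0,2.4
0,0,0,0,0,3.6
0,0,0,0,0,4.8
0,0,0,0,0,6'
python3 -c "
from st import *
rep(); print('Ftool',M.T@s['wrist_force'],'Ttool',M.T@s['ft_torque'])"
```

```text
clock: 10.05
tcp_pos: [0.5515, -0.2412, 0.0898]
orientation: [-0.105, 0.176, 0.95, 0.235]
wrist_force: [-0.8, -2.9, 3.4]
finger_gap: 0.0291
grip_force: 22.2
t 10.05 q [-0.6873  0.7728  0.2774  1.5059  0.3047 -0.3881] 
F [-0.7579 -2.9496  3.4265] T [-0.7738  0.1459  0.3249] gap 0.029080443211018173 grip 22.248381972312927
tcp [ 0.5515 -0.2412  0.0898] fixture -0.015981592178572583 -0.014140340526418892 0.08980486826940826 axes in fixture
 [[ 0.4928  0.8228  0.2832]
 [ 0.7132 -0.5683  0.4103]
 [ 0.4985 -0.0002 -0.8669]]
Ftool [ 0.8246 -1.325  -4.3104] Ttool [ 0.8423 -0.0431 -0.1201]
```

```bash
cat > tq.py <<'E'
from st import *
print(s["clock"],"q6",s["joint_pos"][5],"gap",s["finger_gap"],'Ftool',M.T@s['wrist_force'],'Ttool',M.T@s['ft_torque'])
E
python3 nudge.py '0,0,0,0,0,1.2
0,0,0,0,0,2.4
0,0,0,0,0,3.6
0,0,0,0,0,4.5
0,0,0,0,0,5' >/dev/null; python3 tq.py
python3 nudge.py '0,0,0,0,0,0.6
0,0,0,0,0,1.2' >/dev/null; python3 tq.py
```

```text
10.675 q6 0.10992909915164625 gap 0.02906543997587953 Ftool [ 0.0827 -4.0566 -4.6736] Ttool [ 1.3644 -0.4055 -0.1563]
10.925 q6 0.2299207825271061 gap 0.029455308290472743 Ftool [-0.5438 -6.1879 -5.1043] Ttool [ 1.442  -0.5133 -0.1467]
```

Converted, 0.1 rad is 1.

```bash
python3 nudge.py '0,0,0,0,0,0.5
0,0,0,0,0,1' >/dev/null; python3 tq.py
```

```text
11.175 q6 0.3295958717583728 gap 0.029025352247989814 Ftool [-1.2139 -6.0959 -4.7158] Ttool [ 1.5786 -0.6503 -0.1368]
```

```bash
python3 nudge.py '0,0,0,0,0,0.5
0,0,0,0,0,1' >/dev/null; python3 tq.py
```

```text
11.425 q6 0.4296230968647556 gap 0.02911887741359468 Ftool [-2.0779 -6.9915 -4.401 ] Ttool [ 1.5447 -0.7542 -0.1064]
```

```bash
python3 nudge.py '0,0,0,0,0,0.5
0,0,0,0,0,1' >/dev/null; python3 tq.py
```

```text
11.675 q6 0.5296207117020784 gap 0.02914730901269922 Ftool [-2.0235 -6.9436 -5.2697] Ttool [ 1.5899 -0.8289 -0.1032]
```

```bash
python3 nudge.py '0,0,0,0,0,0.5
0,0,0,0,0,1' >/dev/null; python3 tq.py
```

```text
11.925 q6 0.6296030544860779 gap 0.029242488349639887 Ftool [-2.0956 -6.5824 -5.3045] Ttool [ 1.6828 -0.9637 -0.1303]
```

Converted, 0.1 rad is 1.

```bash
python3 nudge.py '0,0,0,0,0,0.5
0,0,0,0,0,1' >/dev/null; python3 tq.py
```

```text
12.175 q6 0.729572721861026 gap 0.029036673314072295 Ftool [-2.9525 -7.3302 -5.4481] Ttool [ 1.6845 -1.0278 -0.1356]
```

Converted, 0.1 rad is 1.

```bash
python3 nudge.py '0,0,0,0,0,0.5
0,0,0,0,0,1' >/dev/null; python3 tq.py
```

```text
12.425 q6 0.8295897656351895 gap 0.029418549616668586 Ftool [-4.0157 -8.2338 -6.2496] Ttool [ 1.6663 -1.2521 -0.14  ]
```

```bash
python3 nudge.py '0,0,0,0,0,0.5
0,0,0,0,0,1' >/dev/null; python3 tq.py
```

```text
12.675 q6 0.9295969525265325 gap 0.02907644992984717 Ftool [-4.203  -7.3066 -5.4688] Ttool [ 1.6458 -1.3478 -0.1597]
```

```bash
python3 nudge.py '0,0,0,0,0,0.5
0,0,0,0,0,1' >/dev/null; python3 tq.py
```

```text
12.925 q6 1.029356821156537 gap 0.02945728644016224 Ftool [-5.4924 -7.0331 -7.6365] Ttool [ 1.6626 -1.48   -0.2223]
```

```bash
python3 nudge.py '0,0,0,0,0,0.3
0,0,0,0,0,0.6' >/dev/null; python3 tq.py; python3 nudge.py '0,0,0,0,0,0' >/dev/null; python3 tq.py
```

```text
13.175 q6 1.088593961992651 gap 0.029223900185117852 Ftool [-5.3245 -7.6436 -7.4754] Ttool [ 1.6418 -1.5234 -0.3302]
13.3 q6 1.0878121516492631 gap 0.02919348936702947 Ftool [-6.7041 -8.1728 -6.8496] Ttool [ 1.698  -1.5881 -0.3454]
```

The torque has risen from 0.13 to 0.34 N m at about 1 N m per rad, so the screw is seated. I ease the wind-up a little, release and back off along the axis.

Converted, -0.1 rad is -1.

```bash
python3 nudge.py '0,0,0,0,0,-0.5
0,0,0,0,0,-1' >/dev/null; python3 tq.py
python3 nudge.py '0,0,0,0,0,-1
0,0,0,0,0,-1
0,0,0,0,0,-1
0,0,0,0,0,-1
0,0,0,0,0,-1
0,0,0,0,0,-1' 0.085; python3 tq.py
```

```text
13.55 q6 0.9861045044443487 gap 0.029255679194413943 Ftool [-5.6182 -7.059  -7.3108] Ttool [ 1.5498 -1.4256 -0.2201]
clock: 14.3
tcp_pos: [0.5515, -0.2402, 0.0897]
orientation: [-0.226, 0.707, 0.658, 0.127]
wrist_force: [0.3, 0.3, -0.4]
finger_gap: 0.085
grip_force: 0.0
14.3 q6 0.8884826442769534 gap 0.08504667410365398 Ftool [0.1119 0.3469 0.4791] Ttool [-0.1426 -0.4592  0.0178]
```

My second command added another −0.1 turn, because rows are relative to the new start. That could have backed the screw off slightly, so I regrip and snug it again to be certain.

```bash
python3 nudge.py '0,0,0,0,0,0
0,0,0,0,0,0
0,0,0,0,0,0
0,0,0,0,0,0
0,0,0,0,0,0
0,0,0,0,0,0' 0.02 22 >/dev/null; python3 tq.py
python3 nudge.py '0,0,0,0,0,0.4
0,0,0,0,0,0.8
0,0,0,0,0,0.8' >/dev/null; python3 tq.py
```

```text
15.05 q6 0.888246757794611 gap 0.029573535890790054 Ftool [-0.3165 -5.0677 -3.3464] Ttool [ 0.8705 -0.4868 -0.0387]
15.425 q6 0.9681482176565833 gap 0.029007776773634475 Ftool [-0.4853 -6.0215 -2.9104] Ttool [ 0.8679 -0.5564 -0.269 ]
```

Converted, 0.06 rad is 0.6.

```bash
python3 nudge.py '0,0,0,0,0,0.3
0,0,0,0,0,0.6
0,0,0,0,0,0.6' >/dev/null; python3 tq.py
```

```text
15.8 q6 1.0279300989522309 gap 0.028875818783931573 Ftool [-1.2789 -5.7053 -3.6225] Ttool [ 0.7659 -0.608  -0.3013]
```

The torque rose at once to 0.27 and then 0.30 N m, so the screw is seated. I release without turning and retreat along the axis.

Converted, -0.14 m is -14, -0.12 m is -12.

```bash
python3 nudge.py '0,0,0,0,0,0
0,0,0,0,0,0
0,0,0,0,0,0
0,0,0,0,0,0
0,0,0,0,0,0
0,0,0,0,0,0' 0.085
python3 nudge.py '0,0,-2,0,0,0
0,0,-5,0,0,0
0,0,-9,0,0,0
0,0,-12,0,0,0
0,0,-14,0,0,0
0,0,-14,0,0,0
0,0,-14,0,0,0'
python3 -c "
from st import *
import cv2
c=env.read_camera('scene')
cv2.imwrite('pics/s5.png',c['image'][180:400,180:480,::-1])"
```

```text
clock: 16.55
tcp_pos: [0.5515, -0.2402, 0.0897]
orientation: [-0.234, 0.751, 0.607, 0.111]
wrist_force: [-0.8, -0.2, 0.1]
finger_gap: 0.0847
grip_force: 0.0
clock: 17.42
tcp_pos: [0.5678, -0.3079, 0.2099]
orientation: [-0.235, 0.751, 0.607, 0.111]
wrist_force: [0.3, -0.5, -0.7]
finger_gap: 0.0852
grip_force: 0.0
```

View pics/s5.png

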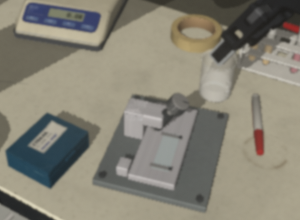

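The plate is against the stop block at (125,165), the screw is free, the box, beaker and marker are where they were, and the gripper is clear.

```bash
python3 -c "
from workcell import env
print(env.hand_in())"
```

```text
the job is handed in; nothing more can be done
None
```

The job is handed in: the slide holder is home against its stops, the thumbscrew is seated snug (about 0.3 N m at the wrist) and let go, and the slide box, beaker and marker look unmoved in the last picture; the hand-in returned no verdict.

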